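Lock the lid of the box on the sloping stand

ROBOT

A 6-joint arm with a two-finger parallel gripper is mounted at the origin on the work surface. World frame = base frame: x ahead of the robot, y to its left, z up, the work surface at z = 0. Lengths are in mm, angles in rad, forces in N, time in s.
With the tool pointing down it reaches from about 275 to 1000 mm from the base axis. Payload 8.4 kg.
Tool frame: the origin (TCP) lies at the very end of the fingers, on their centre line; the grasp point (between the pads) lies 19 mm behind it; z points along the fingers, y is the line along which they close (so a half turn about z gives the same grasp; the last joint's range is limited). The gripper opens to 85 mm and grips with 20 to 120 N. Pads are 22 mm wide; open, the fingers measure 114 mm over their backs; the gripper's body (76 mm by 85 mm) begins 54 mm behind the grasp point. The pads swing forward as they close: fully open they stand 13 mm farther back than shut.
Start: joints at [-1.261, 0.353, 1.633, -0, 1.155, -0.002], TCP at [191.731, -594.867, 231.281] pointing down, gripper open.
Joint ranges: [-2.63, 2.63], [-0.92, 2.1], [0.06, 2.66], [-1.3, 4.44], [0, 2.69], [-3.02, 3.02]. Speed limits (rad/s): [2.22, 2.22, 2.79, 3.14, 3.14, 3.14].

INTERFACE

Orientations are given as [roll, pitch, yaw] about the fixed x, y, z axes, in that order (R = Rz(yaw) Ry(pitch) Rx(roll)).
In Python, from rig import sensors, grab_frame, camera_params, order gives the robot as it stands. The module is installed in compiled form; this text tells all that it offers.
- The arm moves only by the tool move_arm, never from a script. Its argument "motion" is a list of rows, each a list of 7 numbers: the turn, a rotation vector about the tool's x, y, z in a scale on which 1.0 is 4 rad, then the shift along the tool's x, y, z in shares of 0.8 m (1.0 is 0.8 m), then the finger opening in m, from 0 to 0.0854. A call has 1 to 8 rows; each row is the pose to reach, as a shift and turn from the pose commanded when the call began, along the tool's axes at that moment; what a row does not reach only later rows make up. A row lasts 1/8 s, in which the tool goes at most 62.5 mm and 10.7 degrees, less where a joint would pass 70% of its speed; a pose out of reach is approached as far as the arm can. A shift or turn number past 1, either way, is cut back to 1. A call with a gripper value outside its range is refused whole. The fingers move at their own pace and stop on an object; "grip_force" is the grip in N (left out, the last holds). Time passes only in rows, so rows that repeat a pose let the fingers close. It gives the time, the measured TCP pose, the force, the opening and the grip force at its end, in the units of the state.
- sensors.sense(): the state, without advancing time (a new reading comes with each control period).
- grab_frame(name): name is "side" or "top" or "wrist"; returns (picture, depth): 384x512x3 uint8, red, green, blue; 384x512 float32, mm along the optical axis (not along the pixel's ray), 0 where there is no reading.
- camera_params(name): a dict with "camera_matrix" (3x3 intrinsics, pixels), "world_from_camera" (4x4, takes a point from camera to world coordinates). Camera axes: x right, y down, z forward; pixel columns grow to the right and rows downward; lengths in mm; the calibration is good to about 2 mm. A picture is of the moment at which its call begins: read the wrist's pose just before it. camera_params takes no time and is no camera call; for the wrist camera it gives the pose at the moment of the call.
- order.sign_off(): hands the job in; it is judged then, once.
The state is a dict: "clock": time; "qpos": joint angles; "qvel": joint speeds; "joint_efforts": joint torques, N m; "eef_pos": TCP position; "tcp_rot": TCP orientation; "contact_force": force on the tool from outside, world axes, zero at the start; "wrist_torque": the same for the moment, N m; "opening": opening from 0.0 (shut) to 1.0 (fully open); "grasp_force": force on a finger pad.
Only numpy, scipy, OpenCV 4.12 (cv2) and the standard library are available. Lean on these libraries where they do the work, as an engineer would, in place of code of your own. Each camera call takes 0.05 s, during which the arm holds its last target. There are 200 camera calls.

TASK

The white lid of the grey box on the sloping stand is on, but its four side clips are standing open: flip all four down until each lies flat against its side of the box. Do not knock over or shift the other things on the dresser.

Things in the scene. Friction and masses are not known exactly. Their poses are not given: they have to be found in the camera images.
- box: grey plastic box, 130 (its x) x 170 (y) x 75 mm high (z), flat white lid (136 x 176 mm, top 10 mm, with a 1.5 mm panel) already on. Origin: centre of its underside. Fixed on a stand sloping 0.5 rad (29 deg), lid leaning to the robot: its z is the lid's normal, x runs up the slope away from the robot, y to the left. One white clip at the middle of each side.
- stand: wooden sloping stand under the box, 150 x 200 mm board, fixed like the box; origin on the dresser top below the box's underside centre, which is 60 mm above it. A lip 18 mm high (along the box's z) runs along the low edge, from 2 to 10 mm outside the box's low side.
- clip_front (a joint): hinge angle (rad) of the clip on the low side of the box, towards the robot (-x of the box); when shut it lies under the overhanging low side. 0: down flat along the box's side (hard stop); 1.57: straight out in the lid's plane; 2.1: other stop, raised. Stiff hinge, about 0.04 N m (1 to 2 N at the free edge); the clip stays where it is left.
- clip_front_tip (a point): middle of the free edge of that clip: a plate 64 mm wide, 42 mm long from hinge line to free edge, 5 mm thick, centred on the hinge line, with a 3 mm ridge on the outside of its free edge. The hinge line is parallel to the side, its middle at (-71, 0, 70) mm in the box's frame (6 mm outside the wall).
- clip_far (a joint): hinge angle (rad) of the clip on the high side of the box, away from the robot (+x of the box). 0: down flat along the box's side (hard stop); 1.57: straight out in the lid's plane; 2.1: other stop, raised. Stiff hinge, about 0.04 N m (1 to 2 N at the free edge); the clip stays where it is left.
- clip_far_tip (a point): middle of the free edge of that clip: a plate 64 mm wide, 42 mm long from hinge line to free edge, 5 mm thick, centred on the hinge line, with a 3 mm ridge on the outside of its free edge. The hinge line is parallel to the side, its middle at (71, 0, 70) mm in the box's frame (6 mm outside the wall).
- clip_left (a joint): hinge angle (rad) of the clip on the +y side of the box. 0: down flat along the box's side (hard stop); 1.57: straight out in the lid's plane; 2.1: other stop, raised. Stiff hinge, about 0.04 N m (1 to 2 N at the free edge); the clip stays where it is left.
- clip_left_tip (a point): middle of the free edge of that clip: a plate 64 mm wide, 42 mm long from hinge line to free edge, 5 mm thick, centred on the hinge line, with a 3 mm ridge on the outside of its free edge. The hinge line is parallel to the side, its middle at (0, 91, 70) mm in the box's frame (6 mm outside the wall).
- clip_right (a joint): hinge angle (rad) of the clip on the -y side of the box. 0: down flat along the box's side (hard stop); 1.57: straight out in the lid's plane; 2.1: other stop, raised. Stiff hinge, about 0.04 N m (1 to 2 N at the free edge); the clip stays where it is left.
- clip_right_tip (a point): middle of the free edge of that clip: a plate 64 mm wide, 42 mm long from hinge line to free edge, 5 mm thick, centred on the hinge line, with a 3 mm ridge on the outside of its free edge. The hinge line is parallel to the side, its middle at (0, -91, 70) mm in the box's frame (6 mm outside the wall).
- timer: white round dial timer, 72 mm across, 57 mm high with its grey knob; loose bystander. Origin: centre of its underside.
- owl: white ceramic owl figurine, 74 mm across, 126 mm high; loose bystander. Origin: centre of its underside.
- tumbler: clear glass tumbler, empty, 74 mm across, 95 mm high; loose bystander. Origin: centre of its underside.
- hair_tie_holder: orange silicone hair tie holder, 84 mm foot and a post, 89 mm high; loose bystander. Origin: centre of its underside.
- tweezers_case: stainless steel tweezers case lying flat, 130 x 34 x 18 mm, long along its x; loose bystander. Origin: centre of its underside.
- cream_jar: white cream jar with metal cap, 66 mm across, 50 mm high; loose bystander. Origin: centre of its underside.
- comb: black comb lying flat, 160 x 38 x 6 mm, long along its x; loose bystander. Origin: centre of its underside.

How it is judged (in metres and radians):
At the end, for the whole second after the job is handed in: Each of the four clips is within 0.2 rad of flat against its side of the box; every bystander is within 30 mm of where it began, and the owl, tumbler, timer, hair tie holder and jar stand upright (within 0.3 rad) (value of joint each of clip_front, clip_far, clip_left, clip_right below 0.2 rad and distance of each of timer, owl, tumbler, hair_tie_holder, tweezers_case, cream_jar, comb from where it was at the start of the episode below 0.03 m and angle between each of timer, owl, tumbler, hair_tie_holder, cream_jar's own z axis and vertical below 0.3 rad); the robot touches nothing.
It fails at once if A bystander is shifted by more than 30 mm (distance of any of timer, owl, tumbler, hair_tie_holder, tweezers_case, cream_jar, comb from where it was at the start of the episode above 0.03 m).
It fails at once if The owl, tumbler, timer, hair tie holder or jar is knocked over (tilted more than 0.5 rad) (angle between any of timer, owl, tumbler, hair_tie_holder, cream_jar's own z axis and vertical above 0.5 rad).
It also fails if it takes over 48 s, if anything falls off the work surface, if the arm or the gripper's body presses on something with over 40 N, if the wrist force passes 120 N, or if a joint passes its speed limit or range.

## Working session

There is one attempt and no reset: what is moved stays moved. The work goes in short steps, Python scripts to look and compute and a tool call to move; the robot and the scene stay as the last step left them, time stands still between calls to the robot, and variables do not carry over. Pictures are saved under pics/ and viewed, at most 10 in all, crops included, and the job is handed in when it is done.

Besides the shell and the picture viewer there is one more tool, called by a JSON object that holds its "name" and its "arguments", one argument or row to a line. move_arm: Moves the arm, as the interface text tells. Its arguments: {"type":"object","properties":{"motion":{"type":"array","items":{"type":"array","items":{"type":"number"}}},"grip_force":{"type":"number"}},"required":["motion"]}

```bash
mkdir -p pics; python3 - <<'E'
from rig import sensors, grab_frame, camera_params
import numpy as np, cv2
for n in ["side","top"]:
    p,d=grab_frame(n); np.save(n+'_d.npy',d); np.save(n+'_p.npy',p)
    c=camera_params(n); np.savez(n+'_c.npz',K=c["camera_matrix"],T=c["world_from_camera"])
    cv2.imwrite(f'pics/{n}0.png',p[:,:,::-1]); print(np.round(c["camera_matrix"],1),np.round(c["world_from_camera"],3))
s=sensors.sense(); print(s)
E
```

```text
[[347.7   0.  251.4]
 [  0.  347.7 185.2]
 [  0.    0.    1. ]] [[ 9.68000e-01 -1.84000e-01  1.70000e-01  4.45616e+02]
 [-2.50000e-01 -7.42000e-01  6.22000e-01 -5.33517e+02]
 [ 1.10000e-02 -6.45000e-01 -7.65000e-01  8.12210e+02]
 [ 0.00000e+00  0.00000e+00  0.00000e+00  1.00000e+00]]
[[365.2   0.  252.4]
 [  0.  365.2 198.3]
 [  0.    0.    1. ]] [[-1.300000e-02 -9.940000e-01  1.060000e-01  5.028770e+02]
 [-9.990000e-01  1.700000e-02  3.200000e-02  3.022500e+01]
 [-3.400000e-02 -1.060000e-01 -9.940000e-01  1.035031e+03]
 [ 0.000000e+00  0.000000e+00  0.000000e+00  1.000000e+00]]
{'clock': 0.1, 'qpos': array([-1.26137823e+00,  3.53586701e-01,  1.63407715e+00, -1.79178630e-05,
        1.15520940e+00, -2.42604684e-03]), 'qvel': array([-4.27886883e-05, -2.15134357e-03, -7.41683616e-04, -1.22025931e-03,
        3.63860537e-04,  1.34889247e-04]), 'joint_efforts': array([-1.00492209e-03, -6.06361556e+01, -3.42817318e+01,  4.07518337e-05,
        3.81680700e-03, -2.31473997e-06]), 'eef_pos': array([ 191.60368266, -594.44200179,  230.62444192]), 'tcp_rot': array([-3.14031202e+00,  1.32765732e-05,  3.11851400e-01]), 'contact_force': array([ 0.99018747, -0.00839004,  0.49591689]), 'wrist_torque': array([-0.00480405, -0.00818675,  0.01814414]), 'grasp_force': 0.0, 'opening': 0.9985526663944185}
```

View pics/side0.png

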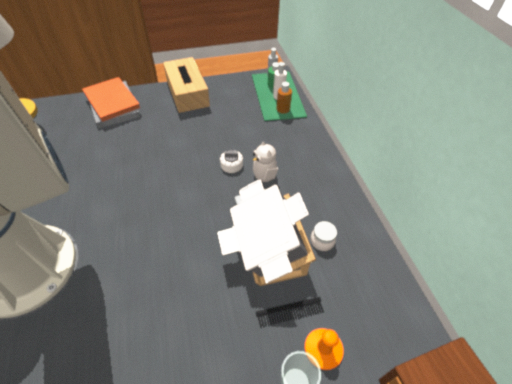

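View pics/top0.png

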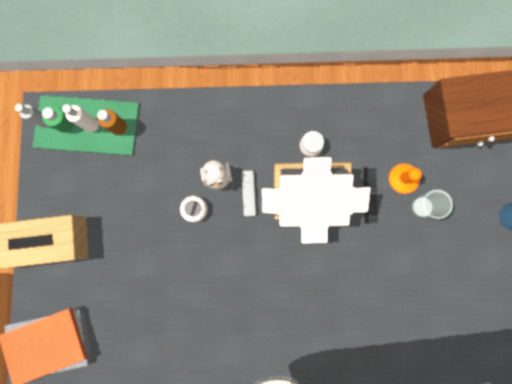

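The side view shows the box around (268,228) with the clips out, the comb at (288,308), the jar at (324,236), the owl at (265,160) and the timer at (231,161). In the top view the box is at (315,200), the case at (249,193), the jar at (312,144), the hair tie holder at (405,178), the glass at (435,205), the owl at (215,175) and the timer at (193,208).

```bash
cat > h.py <<'E'
import numpy as np
def cloud(n,d=None,K=None,T=None):
    if d is None:
        d=np.load(n+'_d.npy'); c=np.load(n+'_c.npz'); K,T=c['K'],c['T']
    v,u=np.indices(d.shape)
    P=np.stack([(u-K[0,2])/K[0,0]*d,(v-K[1,2])/K[1,1]*d,d,np.ones_like(d)],-1)@T.T
    P=P[...,:3]; P[d<=0]=np.nan
    return P
E
python3 - <<'E'
from h import *
import cv2
t=cloud('top'); s=cloud('side'); pt=np.load('top_p.npy').astype(int); ps=np.load('side_p.npy').astype(int)
for P,p,(v,u) in ((t,pt,(200,315)),(s,ps,(228,268))):
    q=P[v-18:v+18,u-18:u+18].reshape(-1,3); q=q[~np.isnan(q).any(1)]
    c=q.mean(0); n=np.linalg.svd(q-c)[2][2]; n*=np.sign(n[2])
    print('lid',c.round(1),n.round(3),'tilt',np.arccos(n[2]).round(3),'az',np.arctan2(-n[1],-n[0]).round(3))
    # frame with yaw
    yaw=np.arctan2(-n[1],-n[0]); 
    m=((P-c)@n); white=(p.min(-1)>200)&(abs(P[...,0]-c[0])<200)&(abs(P[...,1]-c[1])<200)&(P[...,2]>40)&(P[...,2]<300)
    y=np.cross(n,[np.cos(yaw),np.sin(yaw),0]); y/=np.linalg.norm(y); x=np.cross(y,n)
    L=np.stack([(P-c)@x,(P-c)@y,m],-1)
    lab=white&(abs(L[...,2])<60)&(abs(L[...,0])<130)&(abs(L[...,1])<150)
    num,cc=cv2.connectedComponents(lab.astype(np.uint8)); k=cc[v,u]; M=cc==k; Q=L[M]
    lid=abs(Q[:,2])<5
    print('L range',np.nanpercentile(Q,[0.3,99.7],axis=0).round(0).tolist(), 'lid only',np.nanpercentile(Q[lid],[.5,99.5],axis=0).round(0).tolist())
    # lid yaw: minAreaRect of points in lid plane core after trimming arms: use arms rectangles
    for nm,a,sg in (('front',0,-1),('far',0,1),('left',1,1),('right',1,-1)):
        b=1-a
        w=[(Q[:,a]*sg>o0)&(Q[:,a]*sg<o0+8)&(abs(Q[:,b])<60) for o0 in range(60,130,8)]
        print(nm,[(int(ww.sum()),round(float(np.median(Q[ww,b]))),round(float(np.ptp(Q[ww,b]))),round(float(np.median(Q[ww,2])),1)) for ww in w if ww.sum()>3])
    np.save('L.npy',0)
# bystanders from height map
for nm,P in (('top',t),('side',s)):
    H=(P[...,2]>4)&(P[...,0]>300)&(P[...,0]<900)&(abs(P[...,1])<500)&(P[...,2]<300)
    num,cc,st,_=cv2.connectedComponentsWithStats(H.astype(np.uint8))
    for i in range(1,num):
        if st[i,4]>60:
            q=P[cc==i]; print(nm,st[i,:4],np.nanpercentile(q,[2,98],axis=0).round(0).tolist())
E
```

```text
lid [593.4 -94.5 129.7] [-0.477  0.001  0.879] tilt 0.497 az -0.002
L range [[-113.0, -132.0, -16.0], [107.0, 130.0, 12.0]] lid only [[-98.0, -124.0, -5.0], [106.0, 101.0, 4.0]]
front [(136, -4, 120, -1.6), (92, -3, 117, -2.4), (80, -2, 64, -2.4), (87, -2, 62, 0.5), (81, 0, 62, 3.9), (82, -2, 62, 6.7), (71, -2, 61, 10.8)]
far [(143, 1, 119, -2.9), (85, -1, 69, -2.9), (76, -3, 62, -2.1), (87, -5, 62, -0.6), (83, -2, 62, 0.4), (90, 3, 61, 2.1)]
left [(152, -2, 118, -0.2), (152, 9, 119, -1.2), (134, 2, 118, -1.6), (99, -1, 119, -2.9), (76, -2, 68, -5.0), (94, -4, 62, -5.9), (72, -4, 63, -7.5), (71, -3, 64, -9.1), (65, -2, 64, -9.1)]
right [(145, 4, 119, -0.1), (137, 2, 118, -0.6), (148, 5, 119, -1.2), (124, 3, 118, -1.6), (78, -4, 68, -3.4), (75, -4, 62, -5.2), (74, -2, 62, -5.8), (79, -3, 63, -6.4), (78, -6, 63, -6.6)]
lid [ 600.5 -113.3  132.6] [-0.473  0.006  0.881] tilt 0.493 az -0.013
L range [[-120.0, -117.0, -10.0], [98.0, 144.0, 11.0]] lid only [[-107.0, -101.0, -5.0], [98.0, 116.0, 4.0]]
front [(138, -5, 119, -1.3), (135, -4, 118, -1.9), (104, 4, 117, -2.8), (80, 11, 68, -2.6),
[... 946 characters left out ...]
9.0, -324.0, 89.0]]
top [241 170  16  47] [[565.0, 56.0, 11.0], [688.0, 92.0, 22.0]]
top [412 190  41  29] [[548.0, -443.0, 5.0], [613.0, -375.0, 96.0]]
top [180 196  27  26] [[552.0, 195.0, 11.0], [616.0, 260.0, 58.0]]
side [260  82  46  39] [[753.0, 398.0, 5.0], [896.0, 494.0, 117.0]]
side [217 142  99 144] [[502.0, -222.0, 11.0], [691.0, 153.0, 174.0]]
side [220 150  23  23] [[551.0, 191.0, 6.0], [616.0, 248.0, 56.0]]
side [311 222  26  29] [[731.0, -140.0, 8.0], [788.0, -85.0, 52.0]]
side [256 297  65  22] [[539.0, -270.0, 4.0], [692.0, -252.0, 8.0]]
side [282 329  62  55] [[549.0, -425.0, 5.0], [694.0, -331.0, 95.0]]
side [379 338 104  46] [[748.0, -498.0, 46.0], [897.0, -440.0, 111.0]]
```

```bash
cat >> h.py <<'E'
from scipy.spatial.transform import Rotation as Ro
O=np.array([626.7,-98.5,60.2]); B=Ro.from_euler('y',-0.5).as_matrix()
def w(b): return O+B@np.array(b,float)
def box(p): return B.T@(np.array(p)-O)
RT=Ro.from_euler('xyz',[np.pi,-0.5,0])
E
python3 - <<'E'
from h import *
p0=np.array([191.731,-594.867,231.281]); R0=Ro.from_euler('xyz',[-3.14031,0,.31185])
print(w([0,-126,130]), (R0.inv()*RT).as_rotvec(), R0.inv().apply(w([0,-126,130])-p0), R0.inv().apply(w([71,0,70])-p0))
E
```

```text
[ 564.37467998 -224.5         174.28573305] [-0.07920336  0.4961073   0.30498949] [ 468.30615147 -238.09549498   57.30070805] [ 593.64664279 -330.05097123   76.03441092]
```

The rows are not in the units I measure in: shifts go in shares of 0.8 m and turns go in shares of 4 rad. I convert before sending: 0.38 m / 0.8 = 0.475, 0.19 m / 0.8 = 0.2375, 0.19 rad / 4 = 0.0475.

{"name": "move_arm", "arguments": {
  "motion": [
    [-0.0025,0.0155,0.0095,0.0563,-0.0288,0,0],
    [-0.005,0.031,0.019,0.1125,-0.0575,0,0],
    [-0.0075,0.0465,0.0285,0.175,-0.0875,0,0],
    [-0.01,0.062,0.038,0.2375,-0.1188,0,0],
    [-0.0125,0.0775,0.0475,0.3,-0.15,0,0],
    [-0.0148,0.093,0.0573,0.3625,-0.1838,0.0125,0],
    [-0.0173,0.1085,0.0668,0.4188,-0.2125,0.025,0],
    [-0.0198,0.124,0.0763,0.475,-0.2413,0.0375,0]
  ],
  "grip_force": 40
}}

```text
clock: 1.1
eef_pos: [495.0, -293.4, 201.1]
tcp_rot: [3.141, -0.502, -0.001]
contact_force: [1.0, -0.2, -0.4]
opening: -0.0
grasp_force: 0.0
```

```bash
cat > st.py <<'E'
from h import *
from rig import sensors
s=sensors.sense(); print(s['clock'],'world',s['eef_pos'].round(1),'box',box(s['eef_pos']).round(1),'rpy',s['tcp_rot'].round(4),'F_box',(B.T@s['contact_force']).round(1),'op',round(s['opening'],3))
E
python3 st.py
```

```text
1.1 world [ 495.  -293.4  201.1] box [ -48.1 -194.9  186.8] rpy [ 3.1406e+00 -5.0220e-01 -1.2000e-03] F_box [ 0.7 -0.2 -0.9] op -0.0
```

Converted, 0.097 m / 0.8 = 0.1213, 0.087 m / 0.8 = 0.1088.

{"name": "move_arm", "arguments": {
  "motion": [
    [0,0,0,0.03,-0.0438,0.0375,0],
    [0,0,0,0.06,-0.0863,0.075,0],
    [0,0,0,0.06,-0.0863,0.1088,0],
    [0,0,0,0.06,-0.0863,0.1213,0],
    [0,0,0,0.06,-0.0863,0.1213,0]
  ]
}}

```text
clock: 1.72
eef_pos: [582.3, -225.7, 138.4]
tcp_rot: [3.141, -0.499, -0.0]
contact_force: [0.1, 0.2, 0.6]
opening: -0.005
grasp_force: 0.0
```

```bash
python3 st.py; python3 - <<'E'
from rig import grab_frame
import cv2, numpy as np
a=[cv2.resize(grab_frame(n)[0][150:300,c:c+190,::-1],None,fx=2,fy=2,interpolation=3) for n,c in(("side",180),("top",230))]
cv2.imwrite('pics/a.png',np.hstack(a))
E
```

```text
1.725 world [ 582.3 -225.7  138.4] box [  -1.4 -127.2   89.9] rpy [ 3.1412e+00 -4.9900e-01 -2.0000e-04] F_box [0.4 0.2 0.4] op -0.005
```

View pics/a.png

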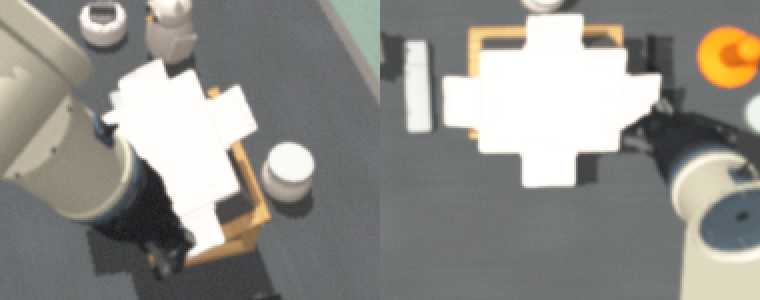

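The gripper's tip stands over the right clip at about (190,240) in the side crop, and (650,110) in the top crop. Now I push it down.

Converted, 0.05 m / 0.8 = 0.0625, 0.046 m / 0.8 = 0.0575.

{"name": "move_arm", "arguments": {
  "motion": [
    [0,0,0,0,0,0.015,0],
    [0,0,0,0,0,0.0275,0],
    [0,0,0,0,0,0.0375,0],
    [0,0,0,0,0,0.0475,0],
    [0,0,0,0,0,0.0575,0],
    [0,0,0,0,-0.0075,0.0625,0],
    [0,0,0,0,-0.0138,0.0625,0],
    [0,0,0,0,-0.0138,0.0625,0]
  ]
}}

```text
clock: 2.82
eef_pos: [606.7, -214.1, 95.3]
tcp_rot: [3.14, -0.5, 0.001]
contact_force: [0.0, 0.3, -0.3]
opening: -0.002
grasp_force: 0.0
```

```bash
python3 st.py
```

```text
2.825 world [ 606.7 -214.1   95.3] box [  -0.7 -115.6   40.3] rpy [ 3.1405e+00 -5.0020e-01  1.2000e-03] F_box [-0.1  0.3 -0.2] op -0.002
```

Converted, -0.007 m / 0.8 = -0.0088, -0.006 m / 0.8 = -0.0075.

{"name": "move_arm", "arguments": {
  "motion": [
    [0,0,0,0,-0.0038,0,0],
    [0,0,0,0,-0.0075,0,0],
    [0,0,0,0,-0.0088,0,0],
    [0,0,0,0,-0.0088,0,0]
  ]
}}

```text
clock: 3.32
eef_pos: [607.0, -207.7, 95.4]
tcp_rot: [3.14, -0.501, 0.001]
contact_force: [2.5, -1.2, -1.2]
opening: -0.002
grasp_force: 0.8
```

```bash
python3 st.py; python3 - <<'E'
from rig import grab_frame
import cv2, numpy as np
a=[cv2.resize(grab_frame(n)[0][150:300,c:c+190,::-1],None,fx=2,fy=2,interpolation=3) for n,c in(("side",180),("top",230))]
a.append(cv2.resize(grab_frame("wrist")[0][:,:,::-1],(400,300)))
cv2.imwrite('pics/b.png',np.vstack([np.hstack(a[:2]),np.pad(a[2],((0,0),(0,360),(0,0)))]))
E
```

```text
3.325 world [ 607.  -207.7   95.4] box [  -0.4 -109.2   40.3] rpy [ 3.1401e+00 -5.0070e-01  7.0000e-04] F_box [ 1.6 -1.2 -2.2] op -0.002
```

View pics/b.png

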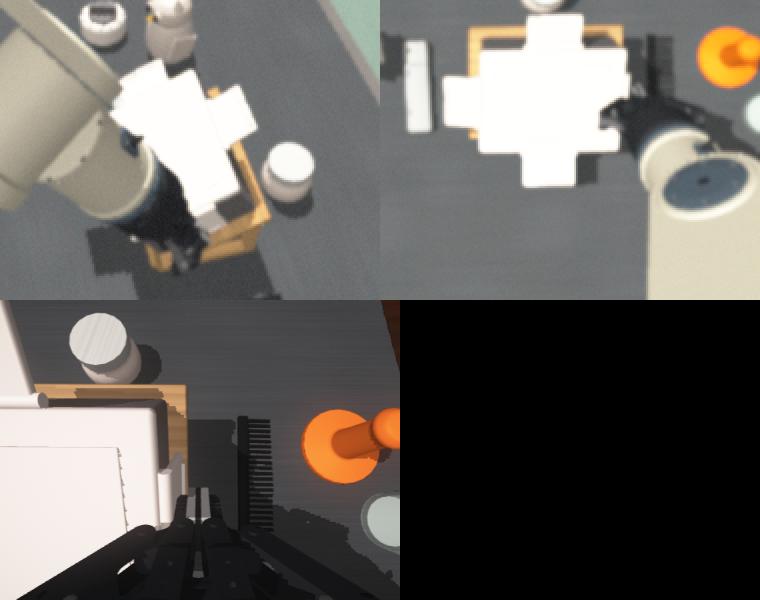

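The right clip has folded most of the way down (wrist view, clip at (172,490) next to the fingertips at (200,505)). I keep pushing inwards.

Converted, -0.004 m / 0.8 = -0.005, -0.002 m / 0.8 = -0.0025.

{"name": "move_arm", "arguments": {
  "motion": [
    [0,0,0,0,-0.0025,0,0],
    [0,0,0,0,-0.005,0,0],
    [0,0,0,0,-0.005,0,0]
  ]
}}

```text
clock: 3.85
eef_pos: [607.1, -206.0, 95.4]
tcp_rot: [3.136, -0.502, 0.0]
contact_force: [-1.1, -13.5, -3.8]
opening: 0.002
grasp_force: 6.7
```

```bash
python3 st.py
```

```text
3.85 world [ 607.1 -206.    95.4] box [  -0.4 -107.5   40.3] rpy [ 3.136e+00 -5.018e-01  1.000e-04] F_box [ -2.8 -13.5  -2.8] op 0.002
```

Converted, -0.105 m / 0.8 = -0.1313, -0.075 m / 0.8 = -0.0938.

{"name": "move_arm", "arguments": {
  "motion": [
    [0,0,0,0,0.0125,0,0],
    [0,0,0,0,0.015,-0.0438,0],
    [0,0,0,0,0.015,-0.0938,0],
    [0,0,0,0.0438,-0.0313,-0.0938,0],
    [0,0,0,0.0875,-0.0813,-0.0938,0],
    [0,0,0,0.13,-0.1313,-0.0938,0],
    [0,0,0,0.13,-0.1313,-0.075,0],
    [0,0,0,0.13,-0.1313,-0.0625,0]
  ]
}}

```text
clock: 4.85
eef_pos: [673.2, -98.2, 187.1]
tcp_rot: [3.141, -0.498, 0.002]
contact_force: [0.7, -0.6, 0.6]
opening: -0.001
grasp_force: 0.0
```

```bash
python3 st.py
```

```text
4.85 world [673.2 -98.2 187.1] box [101.7   0.3  89.1] rpy [ 3.1407e+00 -4.9780e-01  1.6000e-03] F_box [ 0.9 -0.6  0.2] op -0.001
```

Push the far clip down, then in.

Converted, 0.05 m / 0.8 = 0.0625, 0.047 m / 0.8 = 0.0588.

{"name": "move_arm", "arguments": {
  "motion": [
    [0,0,0,0,0,0.0125,0],
    [0,0,0,0,0,0.025,0],
    [0,0,0,0,0,0.0375,0],
    [0,0,0,0,0,0.0488,0],
    [0,0,0,0,0,0.0588,0],
    [0,0,0,-0.0075,0,0.0625,0],
    [0,0,0,-0.0125,0,0.0625,0],
    [0,0,0,-0.015,0,0.0625,0]
  ]
}}

```text
clock: 5.85
eef_pos: [688.0, -98.7, 139.6]
tcp_rot: [3.14, -0.501, 0.001]
contact_force: [2.0, -0.7, 0.4]
opening: -0.001
grasp_force: 0.7
```

```bash
python3 st.py
```

```text
5.85 world [688.  -98.7 139.6] box [91.8 -0.2 40.3] rpy [ 3.1399e+00 -5.0150e-01  7.0000e-04] F_box [ 1.9 -0.7 -0.7] op -0.001
```

Converted, -0.005 m / 0.8 = -0.0063, -0.003 m / 0.8 = -0.0038.

{"name": "move_arm", "arguments": {
  "motion": [
    [0,0,0,-0.0038,0,0,0],
    [0,0,0,-0.0063,0,0,0],
    [0,0,0,-0.0063,0,0,0]
  ]
}}

```text
clock: 6.22
eef_pos: [683.0, -98.7, 136.8]
tcp_rot: [3.14, -0.5, 0.001]
contact_force: [0.5, -1.0, 0.2]
opening: 0.001
grasp_force: 0.3
```

```bash
python3 st.py
```

```text
6.225 world [683.  -98.7 136.8] box [86.1 -0.2 40.3] rpy [ 3.1403e+00 -5.0020e-01  6.0000e-04] F_box [ 0.6 -1.  -0.1] op 0.001
```

Converted, -0.004 m / 0.8 = -0.005, -0.002 m / 0.8 = -0.0025.

{"name": "move_arm", "arguments": {
  "motion": [
    [0,0,0,-0.0025,0,0,0],
    [0,0,0,-0.005,0,0,0],
    [0,0,0,-0.005,0,0,0]
  ]
}}

```text
clock: 6.6
eef_pos: [681.0, -98.8, 135.8]
tcp_rot: [3.14, -0.503, 0.001]
contact_force: [7.5, 1.3, -0.9]
opening: -0.0
grasp_force: 2.7
```

```bash
python3 st.py
```

```text
6.6 world [681.  -98.8 135.8] box [83.9 -0.3 40.3] rpy [ 3.1397e+00 -5.0310e-01  5.0000e-04] F_box [ 6.1  1.3 -4.4] op -0.0
```

Converted, -0.127 m / 0.8 = -0.1588, -0.075 m / 0.8 = -0.0938.

{"name": "move_arm", "arguments": {
  "motion": [
    [0,0,0,-0.0025,0,0,0],
    [0,0,0,0.0125,0,0,0],
    [0,0,0,0.015,0,-0.0438,0],
    [0,0,0,0.015,0,-0.0938,0],
    [0,0,0,-0.025,-0.0563,-0.0938,0],
    [0,0,0,-0.0688,-0.1125,-0.0938,0],
    [0,0,0,-0.105,-0.1588,-0.0875,0],
    [0,0,0,-0.105,-0.1588,-0.0625,0]
  ]
}}

```text
clock: 7.6
eef_pos: [579.3, 30.4, 137.4]
tcp_rot: [3.14, -0.498, 0.004]
contact_force: [1.2, 0.3, -0.7]
opening: 0.0
grasp_force: 0.0
```

Converted, 0.05 m / 0.8 = 0.0625, 0.046 m / 0.8 = 0.0575.

{"name": "move_arm", "arguments": {
  "motion": [
    [0,0,0,0,0,0.0125,0],
    [0,0,0,0,0,0.025,0],
    [0,0,0,0,0,0.0375,0],
    [0,0,0,0,0,0.0488,0],
    [0,0,0,0,0,0.0575,0],
    [0,0,0,0,0.0075,0.0625,0],
    [0,0,0,0,0.015,0.0625,0],
    [0,0,0,0,0.0188,0.0625,0]
  ]
}}

```text
clock: 8.6
eef_pos: [606.1, 13.2, 94.2]
tcp_rot: [3.14, -0.5, 0.0]
contact_force: [0.8, 2.6, -0.7]
opening: 0.004
grasp_force: 1.1
```

```bash
python3 st.py
```

```text
8.6 world [606.1  13.2  94.2] box [ -1.8 111.7  39.8] rpy [ 3.1404e+00 -5.0020e-01  3.0000e-04] F_box [ 0.4  2.6 -1. ] op 0.004
```

Converted, 0.006 m / 0.8 = 0.0075, 0.004 m / 0.8 = 0.005.

{"name": "move_arm", "arguments": {
  "motion": [
    [0,0,0,0,0.0025,0,0],
    [0,0,0,0,0.005,0,0],
    [0,0,0,0,0.0075,0,0],
    [0,0,0,0,0.0075,0,0]
  ]
}}

```text
clock: 9.1
eef_pos: [606.0, 8.3, 94.5]
tcp_rot: [3.141, -0.501, 0.001]
contact_force: [1.1, 12.5, -3.7]
opening: -0.0
grasp_force: 6.6
```

```bash
python3 st.py
```

```text
9.1 world [606.    8.3  94.5] box [ -1.7 106.8  40. ] rpy [ 3.1408e+00 -5.0050e-01  1.5000e-03] F_box [-0.8 12.5 -3.8] op -0.0
```

Converted, 0.106 m / 0.8 = 0.1325, -0.102 m / 0.8 = -0.1275.

{"name": "move_arm", "arguments": {
  "motion": [
    [0,0,0,0,-0.0125,0,0],
    [0,0,0,0,-0.015,-0.05,0],
    [0,0,0,0,-0.015,-0.1,0],
    [0,0,0,-0.0438,0.0313,-0.1,0],
    [0,0,0,-0.0875,0.0813,-0.1,0],
    [0,0,0,-0.1275,0.1325,-0.1,0],
    [0,0,0,-0.1275,0.1325,-0.0938,0],
    [0,0,0,-0.1275,0.1325,-0.0875,0]
  ]
}}

```text
clock: 10.1
eef_pos: [482.4, -99.9, 107.1]
tcp_rot: [3.139, -0.501, -0.0]
contact_force: [0.6, 0.2, 0.3]
opening: 0.002
grasp_force: 0.0
```

```bash
python3 st.py
```

```text
10.1 world [482.4 -99.9 107.1] box [-104.1   -1.4  110.4] rpy [ 3.1395e+00 -5.0110e-01 -3.0000e-04] F_box [0.7 0.2 0. ] op 0.002
```

Converted, 0.07 m / 0.8 = 0.0875, 0.068 m / 0.8 = 0.085.

{"name": "move_arm", "arguments": {
  "motion": [
    [0,0,0,0,0,0.015,0],
    [0,0,0,0,0,0.0275,0],
    [0,0,0,0,0,0.04,0],
    [0,0,0,0,0,0.0525,0],
    [0,0,0,0,0,0.065,0],
    [0,0,0,0,0,0.0775,0],
    [0,0,0,0.0063,0,0.085,0],
    [0,0,0,0.0138,0,0.0875,0]
  ]
}}

```text
clock: 11.1
eef_pos: [526.1, -98.9, 50.6]
tcp_rot: [3.14, -0.499, 0.0]
contact_force: [-1.2, 0.1, -1.2]
opening: 0.001
grasp_force: 0.8
```

Converted, 0.007 m / 0.8 = 0.0088, 0.005 m / 0.8 = 0.0063.

{"name": "move_arm", "arguments": {
  "motion": [
    [0,0,0,0.0038,0,0,0],
    [0,0,0,0.0063,0,0,0],
    [0,0,0,0.0088,0,0,0],
    [0,0,0,0.0088,0,0,0]
  ]
}}

```text
clock: 11.6
eef_pos: [532.5, -98.8, 54.5]
tcp_rot: [3.14, -0.501, 0.001]
contact_force: [0.0, 0.6, 0.1]
opening: 0.001
grasp_force: 0.4
```

```bash
python3 st.py
```

```text
11.6 world [532.5 -98.8  54.5] box [-85.4  -0.3  40.2] rpy [ 3.1401e+00 -5.0080e-01  8.0000e-04] F_box [0.1 0.6 0.1] op 0.001
```

Converted, 0.004 m / 0.8 = 0.005, 0.002 m / 0.8 = 0.0025.

{"name": "move_arm", "arguments": {
  "motion": [
    [0,0,0,0.0025,0,0,0],
    [0,0,0,0.005,0,0,0],
    [0,0,0,0.005,0,0,0]
  ]
}}

```text
clock: 11.98
eef_pos: [532.8, -98.8, 54.6]
tcp_rot: [3.14, -0.496, -0.0]
contact_force: [-11.1, -2.4, -2.4]
opening: -0.004
grasp_force: 5.4
```

```bash
python3 st.py
```

```text
11.975 world [532.8 -98.8  54.6] box [-85.1  -0.3  40.2] rpy [ 3.1397 -0.4957 -0.    ] F_box [-10.9  -2.4   3.2] op -0.004
```

Converted, -0.2 m / 0.8 = -0.25, -0.18 m / 0.8 = -0.225.

{"name": "move_arm", "arguments": {
  "motion": [
    [0,0,0,-0.015,0,0,0],
    [0,0,0,-0.0188,0,-0.05,0],
    [0,0,0,-0.0188,0,-0.1125,0],
    [0,0,0,-0.0375,0,-0.175,0],
    [0,0,0,-0.075,0,-0.225,0],
    [0,0,0,-0.1125,0,-0.25,0],
    [0,0,0,-0.1125,0,-0.25,0]
  ]
}}

```text
clock: 12.85
eef_pos: [359.3, -98.4, 189.3]
tcp_rot: [3.139, -0.5, 0.002]
contact_force: [0.4, -0.8, 1.3]
opening: 0.003
grasp_force: 0.0
```

```bash
python3 st.py; python3 - <<'E'
from rig import grab_frame
import cv2, numpy as np
f={n:grab_frame(n)[0][:,:,::-1] for n in("side","top","wrist")}
a=[cv2.resize(f[n][140:290,c:c+190],None,fx=2,fy=2,interpolation=3) for n,c in(("side",180),("top",230))]
b=[cv2.resize(f[n],(380,285)) for n in ("top","wrist")]
cv2.imwrite('pics/c.png',np.vstack([np.hstack(a),np.hstack(b)]))
E
```

```text
12.85 world [359.3 -98.4 189.3] box [-1.728e+02  1.000e-01  2.415e+02] rpy [ 3.1386e+00 -4.9980e-01  2.3000e-03] F_box [ 0.9 -0.8  0.9] op 0.003
```

View pics/c.png

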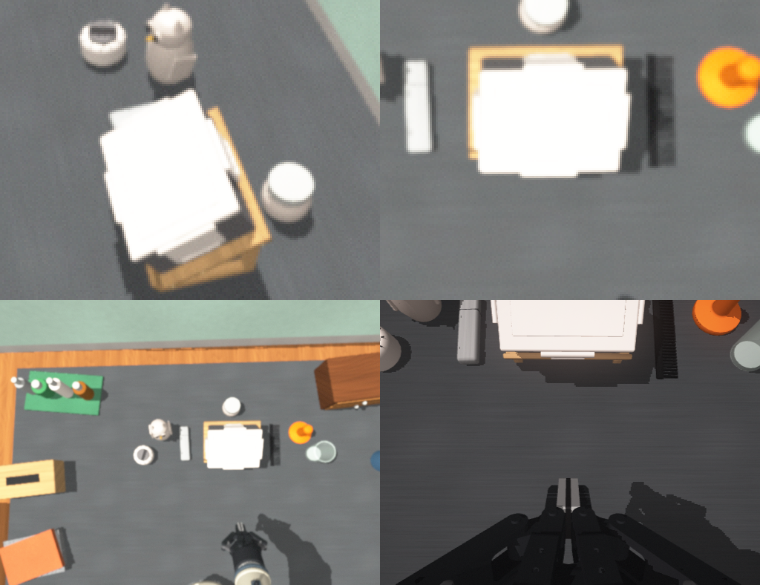

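The picture shows all four clips folded down (right clip at (197,245) and far clip at (225,145) in the side crop, far clip at (548,62) in the top crop). The bystanders look undisturbed. Each clip was pushed until the force rose to 6–13 N, well above the hinge's 1–2 N, so each reached its stop.

```bash
python3 -c "
from rig import order; print(order.sign_off())"
```

```text
the job is handed in; nothing more can be done
None
```

I pushed all four clips down until they met firm resistance, the final picture shows them folded flat with the other things apparently unmoved, and I handed the job in at about 13 s; sign-off returned no verdict.

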